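Pack a sampling flask in its split transport shell and hold the shell shut

TASK

Lay the sampling flask that stands near the dark transport shell on its side in the shell's lower half, its cap toward the blue-marked end, and let go of it. Then set the upper half over it, blue end above blue end, so that it goes down on the two white dowels, and press it firmly down against its sprung pad until the halves meet all round. Finish holding the shell pressed shut on the table, ready for a colleague to run the tape round it, and leave the other things where they are.

Things in the scene. Friction and masses are not known exactly. Their poses are not given: they have to be found in the camera images.
- flask: Light-grey aluminium flask, 63 mm across, 148 mm tall, about 190 g, standing loose left or right of the lower half (not the like one at the table's far right corner). Origin: centre of its underside; z up its axis. Body 62 mm wide up to 109 mm; the neck and black cap above act as a 22 x 22 mm square block, sides along its x and y (within 0.4 rad of the world's).
- flask_cap (a point): Centre of the top of the flask's black cap, 148 mm from its underside along its z; the 39 mm below it are neck and cap, by which the flask can be lifted. Held with 45 N it keeps its angle in the fingers; held with 10 N it turns between the pads about their line when its foot bears on something and the cap is moved.
- lower_half: Lower half of the shell: dark-grey rigid trough, open side up, loose, 550 g, 212 (x) x 116 (y) x 44 mm high. Origin: centre of its underside; z up, x along its length. The -x end (cap end) has a blue plate outside and faces the robot within 0.35 rad. Cavity 160 mm long (x -80 to +80 mm), 84 mm wide, floor 9 mm above the underside; end walls 26 mm thick.
- cradle (a point): Middle of the flask's bed in the lower half, 21 mm toward +x from its middle, at rim height (44 mm). Two round saddles (radius 34.5 mm, 14 mm wide, at x = -8 and +50 mm of the half, tops 28 mm above its underside) carry the body, axis along x about 1 mm below this point. The foot goes near the wall at x = +80 mm; the cap then hangs free near x = -60 mm.
- seat (a point): Middle of the lower half's rim plane, 44 mm above its underside; the upper half's origin comes here when the shell is shut.
- dowel_cap_end (a point): Tip of the white dowel at the blue end of the lower half, (-93, +32) mm from its middle; 18 mm tall from the rim, 12 mm thick for the lower 8 mm, then narrowing to 7 mm.
- dowel_foot_end (a point): Tip of the like dowel at the other end of the lower half, at (+93, -10) mm.
- upper_half: Upper half: dark-grey cover lying open side down, loose, 350 g, 212 (x) x 116 (y) mm, 55 mm high without its grip. Origin: centre of its underside (the meeting face); z up, x along its length, blue plate at its -x end; x within 0.4 rad of the world's. It starts on the side where the flask is not. Sockets 13.5 mm wide, 22 mm deep take the dowels, only with both blue ends together.
- cover_grip (a point): Centre of the top of the cover's grip rib, 81 mm above the cover's underside, at x = y = 0. The rib is 58 mm long (x), 22 mm wide (y) and stands 26 mm above the cover.
- cover_pad (a point): Centre of the underside of the sprung rubber pad inside the cover (2 N per mm, unloaded 24 mm above the cover's underside). It meets the flask when the cover is 5 to 6 mm from shut; left alone the cover stays about 4 mm open. About 8 N of push just shuts it, 10 to 20 N holds it shut.
- packing_tape: Roll of brown packing tape, 96 mm across, 48 mm high, lying flat; origin centre of its underside; leave alone.
- cuvette_c: Small glass vial with a black cap, 25 mm across, 61 mm tall, standing on the table to the right; origin centre of its underside; leave alone.

How it is judged:
On the way, in this order (a step that is already met when the one before it is completed fails the run):
1. the flask lies in the saddles of the lower half, cap toward the blue end, released, with the upper half still off (angle between the z axis of flask and the x axis of lower_half, either way round below 0.09 rad and x of flask in the frame of lower_half above 0.06 m and y of flask in the frame of lower_half between -0.008 and 0.008 m and z of flask in the frame of lower_half below 0.05 m and angle between lower_half's own z axis and vertical below 0.05 rad and height (world z) of lower_half below 0.006 m and contact force between the fingers and flask below 0.3 N and distance between upper_half and seat above 0.05 m), for 0.2 s.
2. the upper half is down on both dowels (angle between the z axis of upper_half and the z axis of lower_half, either way round below 0.06 rad and angle between the x axis of upper_half and the x axis of lower_half, either way round below 0.03 rad and x of upper_half in the frame of lower_half between -0.003 and 0.003 m and y of upper_half in the frame of lower_half between -0.003 and 0.003 m and z of upper_half in the frame of lower_half below 0.052 m), for 0.2 s.
At the end, for the whole second after the job is handed in: Flask in the saddles (0.09 rad, 8 mm), cap to the blue end; lower half flat on the table; upper half on the dowels, blue over blue (3 mm, 0.03 rad), shut to 1.6 mm; halves bearing on each other with over 1.5 N while the robot still presses on the upper half (angle between the z axis of flask and the x axis of lower_half, either way round below 0.09 rad and x of flask in the frame of lower_half above 0.06 m and y of flask in the frame of lower_half between -0.008 and 0.008 m and z of flask in the frame of lower_half below 0.05 m and angle between lower_half's own z axis and vertical below 0.05 rad and height (world z) of lower_half below 0.006 m and angle between the z axis of upper_half and the z axis of lower_half, either way round below 0.06 rad and angle between the x axis of upper_half and the x axis of lower_half, either way round below 0.03 rad and x of upper_half in the frame of lower_half between -0.003 and 0.003 m and y of upper_half in the frame of lower_half between -0.003 and 0.003 m and z of upper_half in the frame of lower_half below 0.0456 m and contact force between upper_half and lower_half above 1.5 N and contact force between any of the fingers, the arm and upper_half above 3 N); the arm keeps its last pose, push and grip.
It fails at once if the packing tape was moved (more than 20 mm) (distance of packing_tape from where it was at the start of the episode above 0.02 m).
It fails at once if the vial was moved (more than 20 mm) (distance of cuvette_c from where it was at the start of the episode above 0.02 m).
It also fails if it takes over 59 s, if anything falls off the work surface, if the arm or the gripper's body presses on something with over 40 N, if the wrist force passes 120 N, or if a joint passes its speed limit or range.

ROBOT

A 7-joint arm with a two-finger parallel gripper is mounted at the origin on the work surface; the furniture and walls round the work are solid. World frame = base frame: x ahead of the robot, y to its left, z up, the work surface at z = 0. Lengths are in m, angles in rad, forces in N, time in s.
With the tool pointing down it reaches from about 0.35 to 0.775 m from the base axis. Payload 3.1 kg.
Tool frame: the origin (TCP) lies where the fingers leave the gripper's body, on its centre line; the fingertips stand 73 mm ahead of it and the grasp point (between the pads) lies 54 mm ahead of it; z points along the fingers, y is the line along which they close (so a half turn about z gives the same grasp; the last joint's range is limited). The gripper opens to 85 mm and grips with 20 to 120 N. Pads are 22 mm wide; open, the fingers measure 114 mm over their backs; the gripper's body (76 mm by 85 mm) begins 54 mm behind the grasp point. The pads swing forward as they close: fully open they stand 13 mm farther back than shut.
Start: joints at [1.102, 0.311, 0.014, 1.512, -0.004, 1.319, -0.027], TCP at [0.228, -0.501, 0.304] pointing down, gripper open.
Joint ranges: [-2.7, 2.7], [-0.3, 1.91], [-1.27, 1.3], [0.12, 2.57], [-1.44, 4.58], [0.2, 2.03], [-3.05, 3.05]. Speed limits (rad/s): [2.79, 2.79, 3.14, 3.14, 3.14, 3.14, 3.14].

INTERFACE

Orientations are given as a unit quaternion [w, x, y, z].
In Python, from plant import env gives the robot as it stands.
- The arm moves only by the tool arm_command, never from a script. Its argument "targets" is a list that holds one entry, the list of rows, each a list of 5 numbers: the finger opening in mm, from 0 to 85.4, then the shift along the world's x, y, z in mm, then the turn about the world's z in rad. In form: [[[gripper, x, y, z, yaw], ...]]. A call has 1 to 8 rows; each row is the pose to reach, as a shift and turn from the pose commanded when the call began; what a row does not reach only later rows make up. A row lasts 1/8 s, in which the tool goes at most 62.5 mm and 10.7 degrees, less where a joint would pass 70% of its speed; a pose out of reach is approached as far as the arm can. A call with a gripper value outside its range is refused whole. The fingers move at their own pace and stop on an object; "newtons" is the grip in N (left out, the last holds). Time passes only in rows, so rows that repeat a pose let the fingers close. It gives the time, the measured TCP pose, the force, the opening and the grip force at its end, in the units of the state.
- env.get_obs(): the state, without advancing time (a new reading comes with each control period).
- env.capture(name): name is "scene" or "top" or "wrist"; returns the picture (400x640x3 uint8, blue, green, red); there is no depth.
- env.camera_info(name): a dict with "vfov" (degrees; the focal length in pixels is half the picture's height over the tangent of half this angle, whatever the lens; pixels are square), "cx", "cy" (the principal point, pixels), "k1" (the pictures are not rectified: a ray, as slopes to the right and down, at radius r is drawn at 1 + k1 r^2 times it, then the intrinsics apply), "position" and "attitude" of the camera in the world. Camera axes: x right, y down, z forward; pixel columns grow to the right and rows downward; lengths in m; the calibration is good to about 2 mm. A picture is of the moment at which its call begins: read the wrist's pose just before it. camera_info takes no time and is no camera call; for the wrist camera it gives the pose at the moment of the call.
- env.sign_off(): hands the job in; it is judged then, once.
The state is a dict: "time": time; "joint_pos": joint angles; "qvel": joint speeds; "tau": joint torques, N m; "ee_pos": TCP position; "tool_rot": TCP orientation; "ft_force": force on the tool from outside, world axes, zero at the start; "ft_torque": the same for the moment, N m; "grip_width": finger opening in m; "finger_force": force on a finger pad.
Only numpy, scipy, OpenCV 4.12 (cv2) and the standard library are available. Lean on these libraries where they do the work, as an engineer would, in place of code of your own. Each camera call takes 0.05 s, during which the arm holds its last target. There are 200 camera calls.

## Working session

There is one attempt and no reset: what is moved stays moved. The work goes in short steps, Python scripts to look and compute and a tool call to move; the robot and the scene stay as the last step left them, time stands still between calls to the robot, and variables do not carry over. Pictures are saved under pics/ and viewed, at most 10 in all, crops included, and the job is handed in when it is done.

Besides the shell and the picture viewer there is one more tool, called after "Emit:" as name(argument=value, ...), one argument or row to a line, values as JSON. arm_command: Moves the arm, as the interface text tells. Its arguments: {"type":"object","properties":{"targets":{"type":"array"},"newtons":{"type":"number"}},"required":["targets"]}

```bash
mkdir -p pics; ls
cat > h.py <<'E'
import numpy as np, cv2
from plant import env
from scipy.spatial.transform import Rotation as R
def rot(a):
    a=np.array(a,float)
    return a if a.shape==(3,3) else R.from_quat(a,scalar_first=True).as_matrix()
def K(i): 
    f=200/np.tan(np.radians(i['vfov'])/2); return f
def px2w(i,u,v,z):
    f=K(i); d=np.array([(u-i['cx'])/f,(v-i['cy'])/f]); s=d.copy()
    for _ in range(30): s=d/(1+i['k1']*(s@s))
    r=rot(i['attitude'])@np.r_[s,1]; p=np.array(i['position']); return p+r*(z-p[2])/r[2]
def w2px(i,P):
    q=rot(i['attitude']).T@(np.array(P)-i['position']); s=q[:2]/q[2]; return s*(1+i['k1']*(s@s))*K(i)+[i['cx'],i['cy']]
def snap(n,f):
    i=env.camera_info(n); im=env.capture(n); cv2.imwrite('pics/'+f,im); return i,im
E
python3 - <<'E'
from h import *
for n in ['top','scene']:
    i,im=snap(n,n+'0.png'); print(n,i)
o=env.get_obs(); print(o['time'],o['ee_pos'],o['tool_rot'],o['grip_width'])
E
```

```text
pics
top {'vfov': 52.213987399921365, 'cx': 318.08921888987635, 'cy': 197.15345767991926, 'k1': -0.02349624418849415, 'position': array([0.34270564, 0.09180757, 1.36617575]), 'attitude': array([-0.03131093,  0.71164932, -0.70105703,  0.03307426])}
scene {'vfov': 47.88967102230829, 'cx': 323.2434589944414, 'cy': 204.84166257309917, 'k1': 0.04046622342806567, 'position': array([-0.187985  ,  0.69971729,  1.2572573 ]), 'attitude': array([ 0.13385444, -0.37458524,  0.86850213, -0.29575823])}
0.1 [ 0.22746364 -0.50019769  0.30293062] [-1.02892056e-03  9.77308970e-01  2.11816048e-01 -2.84183071e-04] 0.0854685955486495
```

View pics/top0.png

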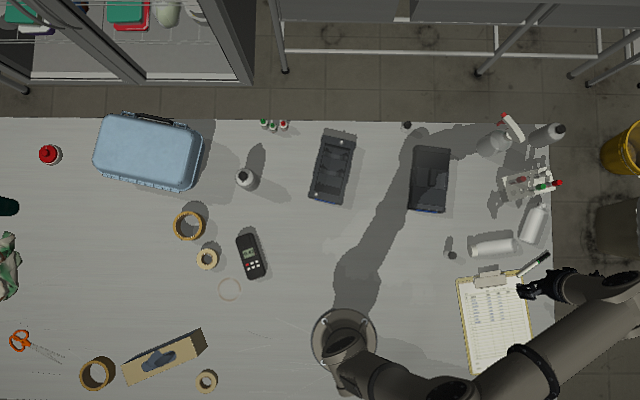

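View pics/scene0.png

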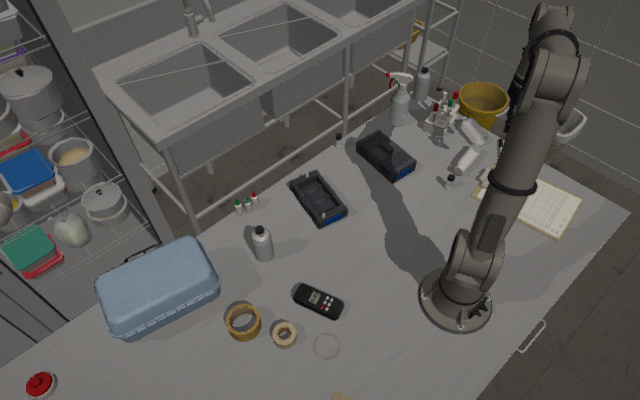

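The top view looks along −z, with +x up and +y left. The flask is near (246,178), the lower half near (332,167) and the cover near (430,180). The tape is at (189,226), and the vial is at (451,254) or (406,125). I'll enlarge this area.

Run:
```python
import cv2
im=cv2.imread('pics/top0.png')
c=im[112:222,225:465]; c=cv2.resize(c,(792,363),interpolation=cv2.INTER_CUBIC); c=cv2.convertScaleAbs(c,alpha=1.8,beta=10)
cv2.imwrite('pics/c1.png',c)
im=cv2.imread('pics/scene0.png')
c=im[120:270,235:475]; c=cv2.resize(c,(792,495),interpolation=cv2.INTER_CUBIC); c=cv2.convertScaleAbs(c,alpha=1.8,beta=10)
cv2.imwrite('pics/c2.png',c)
```

```text
(no output)
```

View pics/c1.png

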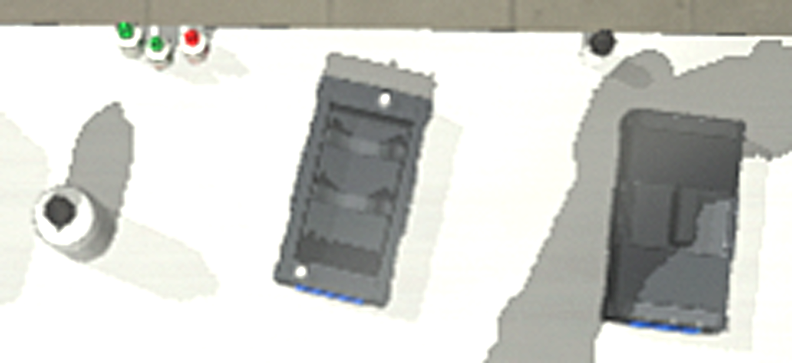

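View pics/c2.png

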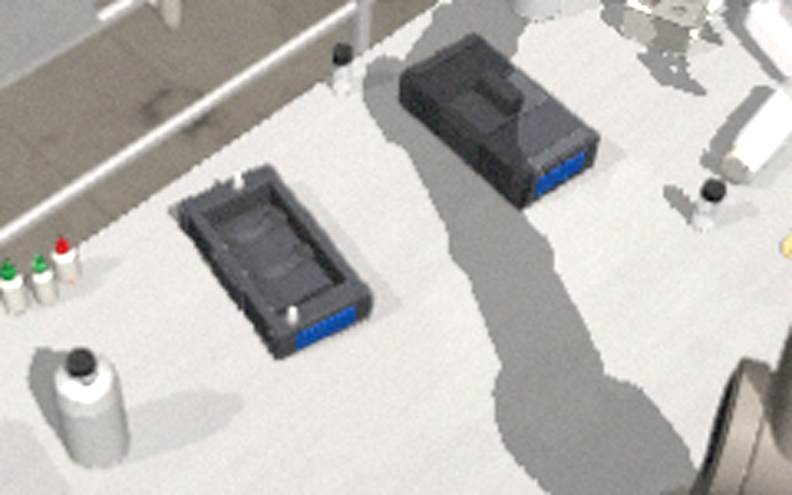

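The crop shows the dowel tips at crop (385,98) and (301,271), the flask cap at (60,210), and the cover outline with its rib at about (682,215). The blue ends of both halves face the robot.

Run:
```python
from h import *
i=env.camera_info('top')
g=lambda u,v,z:px2w(i,225+u/3.3-.35,112+v/3.3-.35,z)
a=g(385,98,.060);b=g(301,271,.060); print('dow',a,b,np.linalg.norm(a-b),'exp',np.hypot(186,42))
# frame from dowels
dl=np.array([186,-42])/1000; d=(a-b)[:2]; yaw=np.arctan2(d[1],d[0])-np.arctan2(dl[1],dl[0])
c=(a+b)[:2]/2; Rm=np.array([[np.cos(yaw),-np.sin(yaw)],[np.sin(yaw),np.cos(yaw)]]); c=c-Rm@[0,.011]
print('lower c',c,'yaw',yaw)
for s in [(-.106,-.058),(-.106,.058),(.106,.058),(.106,-.058)]:
    q=w2px(i,np.r_[c+Rm@s,.044]); print((q+.35-[225,112])*3.3)
print('cap',g(60,210,.148),'cuv?',g(602,43,.061))
cs=[g(625,113,.055),g(745,122,.055),g(722,328,.055),g(605,318,.055)]; print('cov',np.mean(cs,0)); 
for k in range(4): e=cs[k]-cs[k-1]; print(np.linalg.norm(e),np.arctan2(e[1],e[0]))
print('grip', g(682,215,.081))
print('cuv2',px2w(i,451,254,.061),'tape',px2w(i,189,226,.048))
j=env.camera_info('scene')
h=lambda u,v,z:px2w(j,235+u/3.3-.35,120+v/3.3-.35,z)
print('scene dow',h(239,180,.06),h(293,314,.06),'cap',h(82,356,.148),'rib',h(500,92,.081))
```

```text
dow [0.64565781 0.01650837 0.06      ] [0.4728448  0.09675886 0.06      ] 0.19053734216349477 exp 190.68298298484845
lower c [0.55692959 0.04588142] yaw -0.2126638763850219
[387.07461128 306.02743878]
[272.33466174 279.53102132]
[320.65379795  74.00743427]
[433.78551643  99.82211578]
cap [0.51670801 0.31729016 0.148     ] cuv? [ 0.70449652 -0.19822051  0.061     ]
cov [ 0.52988875 -0.26997292  0.055     ]
0.20498685721328158 -0.10288434842766252
0.11964726088208846 -1.6295007770287409
0.2066023116038609 3.016552455412998
0.11501359762237034 1.5002575905636335
grip [ 0.53066493 -0.27019407  0.081     ]
cuv2 [ 0.28663914 -0.33634471  0.061     ] tape [0.3633493  0.50457753 0.048     ]
scene dow [0.6413632  0.01972863 0.06      ] [0.46991658 0.10060036 0.06      ] cap [0.51934761 0.31642757 0.148     ] rib [ 0.52388679 -0.26485106  0.081     ]
```

Emit:
arm_command(
  targets=[
    [[85,60,40,0,-0.1],[85,110,90,10,-0.25],[85,160,140,20,-0.43],[85,210,180,30,-0.43],[85,240,215,40,-0.43],[85,250,230,40,-0.43],[85,250,230,40,-0.43]],
  ],
)

```text
time: 0.98
ee_pos: [0.4802, -0.2663, 0.3436]
tool_rot: [-0.001, 1.0, 0.003, 0.0]
ft_force: [0.1, -1.3, 0.1]
grip_width: 0.085
finger_force: 0.0
```

Run:
```python
from h import *
o=env.get_obs(); print(o['time'],o['ee_pos'],o['tool_rot'],o['qvel'].max())
i,im=snap('wrist','w1.png'); print(i)
t=env.camera_info('top')
for n,u,v in [('remote',236,233),('rem',267,278),('vials',264,124),('v3',284,124),('tape',189,226),('case',200,190)]: print(n,px2w(t,u,v,.02))
c=np.array([.556,.047])
for P in [(.529,-.27,.081),(.556,.047,.044),(.517,.317,.148)]: print(w2px(i,P))
```

```text
0.975 [ 0.4802343  -0.2663319   0.34359639] [-1.29386927e-03  9.99995326e-01  2.73823784e-03  4.19800663e-04] 0.07791291751231953
{'vfov': 61.9223432430302, 'cx': 315.0023243475437, 'cy': 201.87736337107555, 'k1': -0.03708262022479244, 'position': array([ 0.55645628, -0.26606538,  0.41303763]), 'attitude': array([ 0.10507986,  0.70166677, -0.69665459, -0.10627484])}
remote [0.34327924 0.35743847 0.02      ]
rem [0.19884871 0.25177462 0.02      ]
vials [0.71044139 0.27529141 0.02      ]
v3 [0.71143837 0.20789026 0.02      ]
tape [0.3637878  0.51334538 0.02      ]
case [0.48360096 0.48185003 0.02      ]
[319.76444379 128.36132523]
[ 29.83176804 100.52985011]
[-285.4843757   155.63011943]
```

View pics/w1.png

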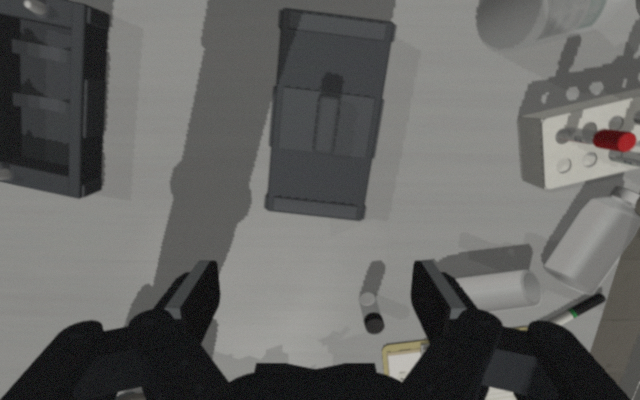

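The wrist view shows the cover's top outline at about (282,10), (394,21), (364,218) and (266,209). The rib is at about (328,110). The vial is at (372,310), well clear.

Run:
```python
from h import *
i=env.camera_info('wrist')
for z in (.055,):
    cs=[px2w(i,*p,z) for p in [(282,10),(394,21),(364,218),(266,209)]]; print(np.mean(cs,0))
    for k in range(4): e=cs[k]-cs[k-1]; print(np.linalg.norm(e),np.arctan2(e[1],e[0]))
print([px2w(i,*p,.081) for p in [(321,76),(342,78),(338,152),(316,150)]])
```

```text
[ 0.5308629  -0.28033355  0.055     ]
0.203468693027855 -0.11479598336921007
0.10900715880204516 -1.6555921897633472
0.2045252131314676 3.0412986376405065
0.11194633038608136 1.4759641232271674
[array([ 0.57493457, -0.27452307,  0.081     ]), array([ 0.57321999, -0.29424206,  0.081     ]), array([ 0.5035192 , -0.29195441,  0.081     ]), array([ 0.50546111, -0.27002647,  0.081     ])]
```

Emit:
arm_command(
  targets=[
    [[85,10,60,0,0],[85,20,120,0,0],[85,30,180,0,0],[85,30,240,0,0],[85,30,290,0,0],[85,30,310,0,0],[85,30,310,0,0]],
  ],
)

```text
time: 1.9
ee_pos: [0.5073, 0.0393, 0.3435]
tool_rot: [0.0, 1.0, -0.001, -0.0]
ft_force: [0.5, 0.5, 0.4]
grip_width: 0.0852
finger_force: 0.0
```

Run:
```python
from h import *
o=env.get_obs(); print(o['time'],o['ee_pos'],o['tool_rot'])
i,im=snap('wrist','w2.png'); print(i['position'])
```

```text
1.9 [0.50733424 0.03926899 0.34354064] [ 2.88355524e-04  9.99999402e-01 -9.61028427e-04 -4.36130051e-04]
[0.58366815 0.03917866 0.41277849]
```

View pics/w2.png

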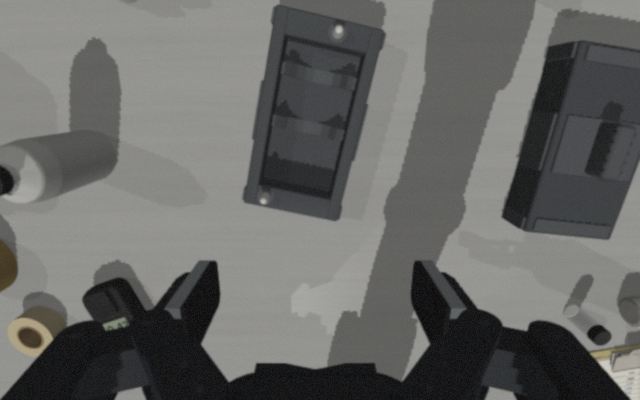

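The dowel tips are at (339,31) and (265,197). The shell rim corners are at about (275,7), (383,38), (339,220) and (245,203).

```bash
cat >> h.py <<'E'
def lower(a,b):
    dl=np.array([.186,-.042]); d=(a-b)[:2]; yaw=np.arctan2(d[1],d[0])-np.arctan2(dl[1],dl[0])
    Rm=R.from_euler('z',yaw).as_matrix()[:2,:2]; return (a+b)[:2]/2-Rm@[0,.011],yaw,np.linalg.norm(d)
E
python3 - <<'E'
from h import *
i=env.camera_info('wrist')
print(lower(px2w(i,339,31,.061),px2w(i,265,197,.061)))
cs=[px2w(i,*p,.044) for p in [(275,7),(383,38),(339,220),(245,203)]]; print(np.mean(cs,0))
for k in range(4): e=cs[k]-cs[k-1]; print(np.linalg.norm(e),np.arctan2(e[1],e[0]))
print('cap',px2w(i,4,180,.148),'foot right edge',px2w(i,119,150,0.031))
E
```

```text
(array([0.56093909, 0.04185473]), np.float64(-0.22066019301157477), np.float64(0.1838460561034239))
[0.55733802 0.04251896 0.044     ]
0.20789914653386968 -0.2055037225828842
0.11226194727569763 -1.8292577429326824
0.20065318941109767 2.9334834315533493
0.11158938523439277 1.3769811046833136
cap [0.52195909 0.29896081 0.148     ] foot right edge [0.52902244 0.26375543 0.031     ]
```

Run:
```python
from h import *
i=env.camera_info('wrist'); im=cv2.imread('pics/w2.png').max(2)
for nm,(x0,y0,x1,y1),cam in [('d1',(328,18,350,44),i),('d2',(255,185,277,210),i)]:
    c=im[y0:y1,x0:x1]; m=c>120; ys,xs=np.nonzero(m); print(nm,m.sum(),xs.mean()+x0,ys.mean()+y0,xs.min()+x0,xs.max()+x0,ys.min()+y0,ys.max()+y0)
t=env.camera_info('top'); im=cv2.imread('pics/top0.png').max(2)
for nm,(x0,y0,x1,y1) in [('d1',(336,136,347,148)),('d2',(311,190,321,199))]:
    c=im[y0:y1,x0:x1]; print(c)
```

```text
d1 81 338.1111111111111 31.086419753086417 334 342 26 37
d2 93 262.4731182795699 205.04301075268816 255 275 198 209
[[ 87  93  92  91  91  91  90  89  91  89  90]
 [ 72  84  83  83  90  93  92  90  91  88  90]
 [ 61  58  52  58  74  79  79  83  85  88  92]
 [ 57  56  56  55  47  33  35  49  66  69  84]
 [ 57  56  58  58  75 110  99  49  58  56  55]
 [ 59  57  59  66 122 195 170  63  58  55  56]
 [ 59  57  62  77 127 170 139  66  55  53  57]
 [ 61  58  62  73 104 126 101  68  55  52  56]
 [ 57  61  61  63  78  89  70  57  53  53  56]
 [ 48  55  55  55  60  65  61  59  56  57  59]
 [ 34  33  32  39  46  56  57  56  58  62  63]
 [ 41  38  37  33  34  31  32  36  42  50  57]]
[[ 62  65  62  53  48  45  46  44  44  43]
 [ 63  65  66  68  60  47  46  48  53  52]
 [ 65  62  61  71  84  88  67  56  70  70]
 [ 65  62  63  83 140 170 112  59  69  65]
 [ 66  64  64 102 172 194 130  61  65  66]
 [ 66  66  69  93 130 131  95  68  65  64]
 [ 60  63  69  66  77  84  69  67  63  65]
 [ 47  47  55  59  62  69  71  68  66  66]
 [ 90  73  63  76  89  88  82  69  65  68]]
```

Emit:
arm_command(
  targets=[
    [[85,4,60,0,0],[85,8,120,0,0],[85,11,180,0,0],[85,11,235,0,0],[85,11,277,-20,0],[85,11,277,-60,0],[85,11,277,-80,0],[85,11,277,-80,0]],
  ],
)

```text
time: 2.95
ee_pos: [0.5198, 0.3123, 0.2613]
tool_rot: [0.003, 1.0, -0.004, -0.002]
ft_force: [-0.2, -0.4, 0.0]
grip_width: 0.0849
finger_force: 0.0
```

Run:
```python
from h import *
o=env.get_obs(); print(o['time'],o['ee_pos'],abs(o['qvel']).max())
i,im=snap('wrist','w3.png'); print(w2px(i,[.518,.317,.148]))
```

```text
2.95 [0.5197799  0.31230935 0.26130851] 0.05731108724743713
[306.09878445 235.77501851]
```

View pics/w3.png

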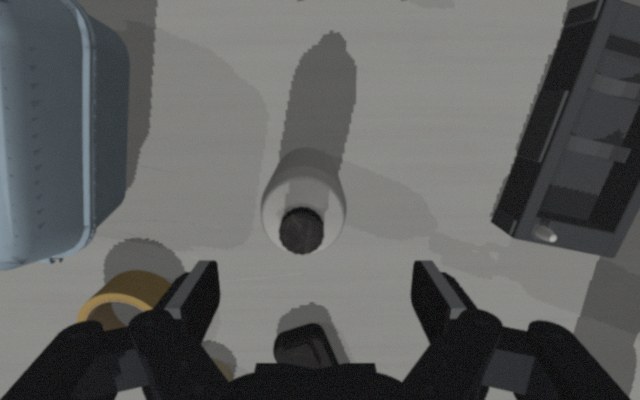

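The cap centre is at (301,231), about 3 mm further in +x and +y than predicted.

Emit:
arm_command(
  targets=[
    [[85,2,3,-30,0],[85,2,3,-60,0],[85,2,3,-77,0],[15,2,3,-77,0],[15,2,3,-77,0],[15,2,3,-77,0],[15,2,3,-77,0],[15,2,3,-77,0]],
  ],
  newtons=45,
)

```text
time: 4.0
ee_pos: [0.5214, 0.32, 0.1884]
tool_rot: [-0.001, 1.0, -0.001, 0.001]
ft_force: [0.5, -0.2, 5.3]
grip_width: 0.0224
finger_force: 43.0
```

Emit:
arm_command(
  targets=[
    [[15,0,0,12,0],[15,15,-15,20,-0.05],[15,40,-40,20,-0.13],[15,65,-60,20,-0.213],[15,78,-70,20,-0.213],[15,78,-70,10,-0.213],[15,78,-70,2,-0.213],[15,78,-70,2,-0.213]],
  ],
)

```text
time: 5.0
ee_pos: [0.5974, 0.2508, 0.1886]
tool_rot: [-0.0, 0.994, -0.106, -0.001]
ft_force: [-0.2, -0.5, -0.3]
grip_width: 0.0218
finger_force: 42.9
```

Emit:
arm_command(
  targets=[
    [[15,0,0,-2,0],[15,0,0,-2,0]],
  ],
  newtons=10,
)

```text
time: 5.25
ee_pos: [0.5979, 0.2509, 0.1886]
tool_rot: [-0.001, 0.994, -0.107, 0.0]
ft_force: [-2.6, -1.0, 5.4]
grip_width: 0.0216
finger_force: 43.7
```

Emit:
arm_command(
  targets=[
    [[16,0,0,1,0],[16,0,0,1,0],[16,0,0,1,0]],
  ],
  newtons=10,
)

```text
time: 5.62
ee_pos: [0.5982, 0.2505, 0.1886]
tool_rot: [-0.001, 0.994, -0.107, -0.0]
ft_force: [-2.1, -0.6, 5.3]
grip_width: 0.0215
finger_force: 43.3
```

Emit:
arm_command(
  targets=[
    [[26,0,0,0,0],[26,0,0,0,0],[18,0,0,0,0],[18,0,0,0,0],[18,0,0,0,0]],
  ],
  newtons=10,
)

```text
time: 6.25
ee_pos: [0.5985, 0.2492, 0.1874]
tool_rot: [0.0, 0.994, -0.108, -0.0]
ft_force: [0.8, 0.0, -1.4]
grip_width: 0.0216
finger_force: 22.2
```

Emit:
arm_command(
  targets=[
    [[18,-10,2,0.5,0],[18,-19,4,2,0],[18,-28,6,2.5,0],[18,-37,8,2.5,0],[18,-46,10,1.5,0],[18,-55,12,0,0]],
  ],
)

```text
time: 7.0
ee_pos: [0.5431, 0.2615, 0.1879]
tool_rot: [0.0, 0.994, -0.108, 0.0]
ft_force: [-0.0, -0.2, -2.2]
grip_width: 0.0213
finger_force: 22.1
```

Run:
```python
from h import *
a=snap('scene','s1.png')[1]; j=env.camera_info('scene'); o=env.get_obs()
b=snap('wrist','w4.png')[1]
u,v=w2px(j,o['ee_pos']-[0,0,.1]).astype(int)
c=cv2.resize(a[max(0,v-90):v+60,max(0,u-100):u+100],(500,375)); c=np.hstack([c,cv2.resize(b[100:],(300,375))])
cv2.imwrite('pics/c3.png',cv2.convertScaleAbs(c,alpha=1.6,beta=10)); print(o['ee_pos'],o['ft_force'],u,v)
```

```text
[0.5414432  0.2621357  0.18759034] [-3.12932549  0.03800269 -2.37433779] 270 224
```

View pics/c3.png

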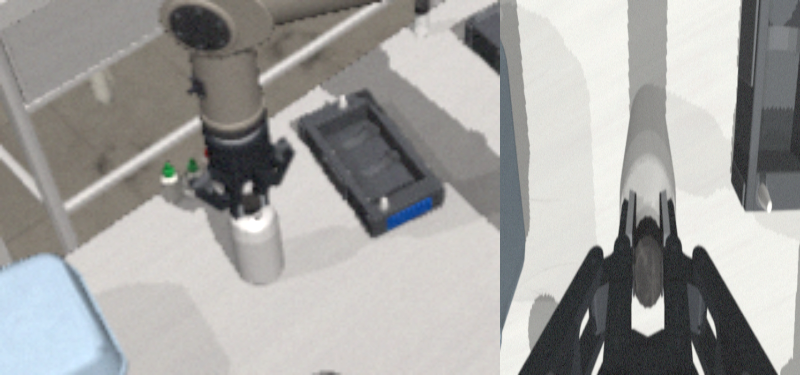

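Run:
```python
from h import *
j=env.camera_info('scene'); p=np.array([.5425,.2618,.1877]); g=p-[0,0,.054]; d=np.array([-.977,.211,0])
for th in (0,12,24):
    t=np.radians(th); ax=np.sin(t)*d+np.cos(t)*np.array([0,0,1.])
    px=lambda s:(w2px(j,g+ax*s)-[170,134])*2.5
    print(th,px(.015),px(-.023),px(-.133))
o=env.get_obs();print(o['ft_force'],o['ee_pos'],o['time'])
```

```text
0 [247.04625753 197.23753048] [250.25399286 215.35439867] [258.80568093 263.73655334]
12 [248.21538774 199.12750744] [248.49922486 212.49756504] [249.24282848 247.87509747]
24 [249.39135544 201.25685509] [246.74121261 209.30250595] [239.76363036 230.47763439]
[-0.0264     -0.11394963 -2.28115847] [0.54214141 0.26207555 0.18767018] 7.1
```

Emit:
arm_command(
  targets=[
    [[18,20,-4,5,0],[18,50,-10,5,0],[18,50,-10,2,0],[18,50,-10,-5,0],[18,50,-10,-7,0],[18,44,-9,-7,0],[18,37,-8,-6,0],[18,30,-7,-5,0]],
  ],
)

```text
time: 8.1
ee_pos: [0.578, 0.254, 0.1885]
tool_rot: [-0.002, 0.994, -0.109, 0.007]
ft_force: [3.1, -2.2, 11.1]
grip_width: 0.0214
finger_force: 24.3
```

Emit:
arm_command(
  targets=[
    [[18,-10,2,1,0],[18,-20,4,1,0],[18,-30,6,0,0],[18,-40,8,-2,0]],
  ],
)

```text
time: 8.6
ee_pos: [0.5352, 0.2634, 0.1847]
tool_rot: [-0.002, 0.994, -0.108, 0.004]
ft_force: [0.3, -1.2, 9.0]
grip_width: 0.0213
finger_force: 24.9
```

```bash
cat > seg.py <<'E'
from h import *
# tilt estimate: lowest bright flask pixels vs model silhouette in scene view
def tilt(yaw=-.213,save='s.png'):
    j,im=snap('scene',save); o=env.get_obs(); g=np.array(o['ee_pos'])-[0,0,.054]; d=np.array([-np.cos(yaw),-np.sin(yaw),0]); e=np.array([d[1],-d[0],0])
    gr=cv2.GaussianBlur(im.max(2).astype(float),(3,3),0); out=[]
    gx=cv2.Sobel(gr,6,1,0);gy=cv2.Sobel(gr,6,0,1)
    for th in range(-4,96,4):
        t=np.radians(th); ax=np.sin(t)*d+np.cos(t)*np.array([0,0,1.]); n=np.cos(t)*d-np.sin(t)*np.array([0,0,1.])
        m=np.zeros(gr.shape,np.uint8); P=[w2px(j,g+ax*s+.031*(n*np.cos(a)+e*np.sin(a))) for s in(-.133,-.03) for a in np.linspace(0,6.28,24)]
        h=cv2.convexHull(np.float32(P)); cv2.fillConvexPoly(m,h.astype(np.int32),1)
        r=cv2.dilate(m,np.ones((7,7)))-m; out.append((gr[m>0].mean()-gr[r>0].mean(),-gr[m>0].std(),th))
    return o,out
E
python3 - <<'E'
from seg import *
o,out=tilt(save='s2.png')
for a in out[::2]: print(a[2],round(a[0],1),round(a[1],1))
u,v=w2px(env.camera_info('scene'),o['ee_pos']-[0,0,.1]).astype(int)
print(o['ft_force'],o['ee_pos'],u,v)
E
```

```text
-4 4.9 -27.7
4 1.9 -31.3
12 -2.3 -33.4
20 -12.5 -33.7
28 -12.0 -32.8
36 -6.9 -36.2
44 -13.0 -35.3
52 -21.3 -30.6
60 -25.2 -24.1
68 -23.6 -21.9
76 -18.1 -21.6
84 -16.6 -22.7
92 -14.5 -24.3
[-1.67291791 -2.02026092  9.27529547] [0.53317963 0.26402917 0.18409595] 272 227
```

Emit:
arm_command(
  targets=[
    [[18,-9,2,-1,0],[18,-18,4,-4,0],[18,-26,6,-8,0],[18,-34,7,-12,0]],
  ],
)

```text
time: 9.15
ee_pos: [0.4989, 0.2711, 0.1703]
tool_rot: [-0.001, 0.994, -0.107, 0.001]
ft_force: [-0.3, 0.5, 4.8]
grip_width: 0.0212
finger_force: 24.1
```

Emit:
arm_command(
  targets=[
    [[18,-15,3,-10,0],[18,-22,5,-17,0],[18,-28,6,-24,0],[18,-35,7,-31,0],[18,-40,8,-39,0],[18,-45,10,-47,0],[18,-49,11,-55,0],[18,-53,11,-63,0]],
  ],
)

```text
time: 10.15
ee_pos: [0.4464, 0.2808, 0.1053]
tool_rot: [-0.0, 0.994, -0.107, 0.0]
ft_force: [-2.1, 1.2, 2.4]
grip_width: 0.0211
finger_force: 22.4
```

Emit:
arm_command(
  targets=[
    [[18,-3,1,-7,0],[18,-5,1,-13,0],[18,-6,1,-17,0],[18,-6,1,-19,0],[18,-6,1,-19,0]],
  ],
)

```text
time: 10.78
ee_pos: [0.4408, 0.281, 0.0867]
tool_rot: [0.0, 0.994, -0.108, -0.0]
ft_force: [-2.2, 0.7, 0.7]
grip_width: 0.0211
finger_force: 22.0
```

Emit:
arm_command(
  targets=[
    [[18,0,0,-3,0],[18,0,0,-3,0],[15,0,0,-3,0],[15,0,0,-3,0],[15,0,0,-3,0]],
  ],
  newtons=45,
)

```text
time: 11.4
ee_pos: [0.4405, 0.2813, 0.0839]
tool_rot: [0.0, 0.994, -0.108, -0.0]
ft_force: [-3.4, 0.8, 4.0]
grip_width: 0.0206
finger_force: 50.1
```

Run:
```python
from h import *
i,a=snap('scene','s3.png'); o=env.get_obs(); w=snap('wrist','w5.png')[1]; snap('top','t5.png')
u,v=w2px(i,o['ee_pos']-[-.03,0,.05]).astype(int)
c=cv2.resize(a[v-70:v+50,u-80:u+80],(480,360)); c=np.hstack([c,cv2.resize(w[100:],(310,360))])
cv2.imwrite('pics/c4.png',cv2.convertScaleAbs(c,alpha=1.6,beta=10)); print(o['ee_pos'],o['ft_force'],o['finger_force'],u,v)
```

```text
[0.44053608 0.28131574 0.0839297 ] [-3.80689262  0.06264367  4.49822048] 50.10235548019409 282 250
```

View pics/c4.png

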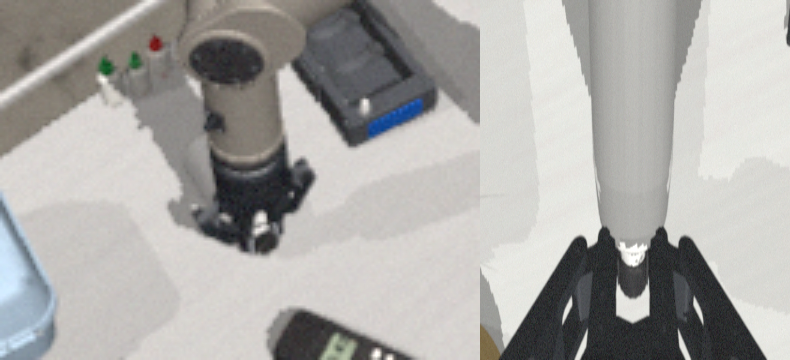

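Run:
```python
from h import *
o=env.get_obs(); p=np.array(o['ee_pos']); ax=np.array([.977,-.211,0])
w=env.camera_info('wrist'); t=env.camera_info('top'); I=cv2.imread('pics/w5.png').max(2); T=cv2.imread('pics/t5.png').max(2)
g=p-[0,0,.054]
for s in np.arange(.09,.165,.004):
    q=g+ax*s; q[2]=.062; a=w2px(w,q); b=w2px(t,q)
    f=lambda im,c: im[int(round(c[1])),int(round(c[0]))] if 0<=c[0]<639 and 0<=c[1]<399 else None
    print(round(s,3),a.round(),f(I,a),b.round(),f(T,b))
```

```text
0.09 [314.  42.] 111 [265. 176.] 115
0.094 [314.  25.] 112 [265. 175.] 114
0.098 [314.   7.] 115 [265. 173.] 114
0.102 [314. -11.] None [266. 172.] 115
0.106 [314. -30.] None [266. 171.] 116
0.11 [314. -49.] None [266. 170.] 114
0.114 [314. -68.] None [267. 169.] 114
0.118 [314. -88.] None [267. 167.] 116
0.122 [ 314. -108.] None [267. 166.] 101
0.126 [ 314. -128.] None [267. 165.] 91
0.13 [ 314. -148.] None [268. 164.] 94
0.134 [ 314. -169.] None [268. 163.] 93
0.138 [ 314. -191.] None [268. 161.] 94
0.142 [ 314. -212.] None [269. 160.] 94
0.146 [ 314. -233.] None [269. 159.] 94
0.15 [ 314. -255.] None [269. 158.] 94
0.154 [ 314. -276.] None [269. 157.] 94
0.158 [ 314. -297.] None [270. 156.] 93
0.162 [ 314. -319.] None [270. 154.] 93
```

Emit:
arm_command(
  targets=[
    [[15,0,0,40,0],[15,0,0,90,0],[15,12,-45,95,0],[15,28,-100,95,0],[15,44,-155,95,0],[15,57,-200,95,0],[15,64,-226,95,0],[15,64,-226,95,0]],
  ],
)

```text
time: 12.55
ee_pos: [0.5051, 0.0504, 0.1777]
tool_rot: [0.002, 0.994, -0.112, -0.001]
ft_force: [-0.3, 0.2, -2.2]
grip_width: 0.0208
finger_force: 49.3
```

Run:
```python
from h import *
snap('top','t6a.png')
o=env.get_obs(); print(o['time'],o['ee_pos'],R.from_quat(o['tool_rot'],scalar_first=True).as_matrix()[:2,0],o['ft_force'],o['ft_torque'])
i,w=snap('wrist','w6.png'); t=env.camera_info('top'); T=cv2.imread('pics/t6a.png')
p=np.array(o['ee_pos']); ax=np.array([.977,-.211,0]); g=p-[0,0,.053]; Tg=T.max(2)
for s in np.arange(.08,.16,.004):
    q=g+ax*s; q[2]+=.031; b=w2px(t,q); print(round(s,3),b.round(1),Tg[int(round(b[1])),int(round(b[0]))],end=' | ')
c=cv2.resize(T[125:215,290:370],(480,540),interpolation=cv2.INTER_CUBIC); W=cv2.resize(w[:,180:480],(300,400)); W=np.vstack([W,np.zeros((140,300,3),np.uint8)])
cv2.imwrite('pics/c5.png',cv2.convertScaleAbs(np.hstack([c,W]),alpha=1.6,beta=10))
```

```text
12.6 [0.50461263 0.0532204  0.17794277] [ 0.9758073  -0.21862819] [-0.2943009   0.59835517 -1.79573478] [0.07400011 0.06882692 0.02639701]
0.08 [336.4 154.5] 110 | 0.084 [336.7 153.3] 105 | 0.088 [337. 152.] 101 | 0.092 [337.3 150.7] 96 | 0.096 [337.6 149.4] 89 | 0.1 [337.9 148.2] 83 | 0.104 [338.2 146.9] 79 | 0.108 [338.5 145.6] 71 | 0.112 [338.8 144.4] 53 | 0.116 [339.1 143.1] 68 | 0.12 [339.4 141.8] 103 | 0.124 [339.7 140.6] 112 | 0.128 [340.  139.3] 37 | 0.132 [340.2 138. ] 70 | 0.136 [340.5 136.8] 94 | 0.14 [340.8 135.5] 90 | 0.144 [341.1 134.2] 89 | 0.148 [341.4 133. ] 90 | 0.152 [341.7 131.7] 90 | 0.156 [342.  130.4] 89 |
```

Run:
```python
from h import *
A=cv2.imread('pics/w5.png').max(2);B=cv2.imread('pics/w6.png').max(2)
for r in (5,60,120,180,240,262):
    print(r,A[r,200:430:6].tolist()); print('   ',B[r,200:430:6].tolist())
print('col',A[0:300:8,314].tolist()); print(B[0:300:8,314].tolist())
```

```text
5 [139, 137, 139, 82, 86, 91, 90, 95, 102, 100, 103, 106, 106, 107, 107, 107, 111, 111, 115, 113, 114, 113, 112, 112, 115, 111, 109, 110, 107, 106, 103, 101, 97, 94, 93, 85, 129, 127, 130]
    [145, 51, 51, 76, 92, 94, 101, 102, 104, 109, 109, 110, 116, 113, 116, 115, 114, 120, 119, 123, 122, 121, 122, 120, 120, 119, 119, 117, 113, 112, 113, 110, 103, 103, 96, 93, 136, 140, 139]
60 [94, 92, 92, 91, 82, 89, 91, 95, 94, 101, 103, 103, 106, 106, 105, 106, 109, 110, 112, 112, 115, 114, 109, 111, 108, 111, 111, 108, 105, 105, 103, 98, 97, 97, 92, 83, 83, 81, 82]
    [150, 143, 70, 73, 86, 90, 96, 101, 106, 108, 109, 109, 113, 113, 112, 117, 114, 120, 119, 121, 124, 119, 119, 119, 118, 120, 117, 114, 114, 112, 109, 107, 106, 101, 96, 135, 139, 138, 138]
120 [93, 91, 97, 92, 90, 89, 87, 96, 99, 97, 106, 106, 104, 108, 107, 108, 107, 113, 114, 117, 112, 112, 112, 112, 110, 110, 106, 104, 104, 105, 101, 99, 94, 91, 87, 83, 81, 85, 86]
    [149, 148, 77, 72, 79, 89, 97, 99, 106, 108, 109, 110, 111, 114, 110, 118, 115, 118, 117, 119, 118, 119, 121, 120, 117, 116, 118, 113, 112, 110, 110, 103, 1
[... 877 characters left out ...]
2, 103, 105, 104, 106, 107, 107, 107, 103, 107, 107, 104, 100, 99, 101, 96, 90, 89, 130, 130, 128, 130, 132, 131, 129]
    [150, 146, 146, 149, 137, 74, 74, 85, 106, 95, 102, 102, 105, 106, 109, 112, 111, 113, 115, 113, 110, 112, 113, 112, 111, 111, 109, 108, 106, 104, 100, 109, 129, 139, 138, 135, 137, 137, 148]
col [114, 114, 113, 112, 113, 113, 110, 112, 112, 110, 114, 111, 112, 111, 113, 117, 113, 111, 113, 112, 112, 112, 113, 112, 112, 110, 109, 114, 109, 110, 111, 109, 111, 106, 105, 106, 104, 102]
[120, 123, 120, 122, 119, 121, 121, 119, 121, 123, 118, 118, 117, 119, 123, 119, 120, 121, 120, 119, 120, 121, 118, 117, 120, 119, 120, 118, 119, 117, 115, 118, 119, 114, 113, 111, 111, 113]
```

Emit:
arm_command(
  targets=[
    [[15,0,0,-25,0],[15,0,0,-50,0],[15,0,0,-64,0],[15,0,0,-72,0],[15,0,0,-77,0],[15,0,0,-79,0],[15,0,0,-79,0]],
  ],
)

```text
time: 13.52
ee_pos: [0.5051, 0.0554, 0.1003]
tool_rot: [-0.0, 0.994, -0.108, 0.0]
ft_force: [0.7, -0.3, -1.6]
grip_width: 0.0208
finger_force: 49.3
```

Emit:
arm_command(
  targets=[
    [[15,0,0,-2,0],[15,0,0,-4,0],[15,0,0,-5,0],[15,0,0,-6,0],[15,0,0,-6,0]],
  ],
)

```text
time: 14.15
ee_pos: [0.5053, 0.056, 0.0954]
tool_rot: [-0.0, 0.994, -0.108, 0.001]
ft_force: [-2.8, 1.0, 7.8]
grip_width: 0.021
finger_force: 50.8
```

Emit:
arm_command(
  targets=[
    [[36,0,0,3,0],[36,0,0,3,0],[36,0,0,3,0]],
  ],
  newtons=20,
)

```text
time: 14.52
ee_pos: [0.5047, 0.0551, 0.0967]
tool_rot: [0.0, 0.994, -0.108, -0.0]
ft_force: [-0.1, -0.3, -0.4]
grip_width: 0.0357
finger_force: 0.0
```

Emit:
arm_command(
  targets=[
    [[38,0,0,20,0],[38,0,0,60,0],[38,0,0,110,0],[38,-10,0,160,0],[38,-20,0,220,0],[38,-30,0,245,0],[38,-30,0,245,0]],
  ],
)

```text
time: 15.4
ee_pos: [0.4753, 0.0556, 0.3441]
tool_rot: [-0.0, 0.994, -0.108, 0.003]
ft_force: [-0.1, -0.6, -0.8]
grip_width: 0.0382
finger_force: 0.0
```

Run:
```python
from h import *
T=snap('top','t7.png')[1]
o=env.get_obs(); print(o['time'],o['ee_pos'],o['grip_width'])
i,w=snap('wrist','w7.png'); np.save('w7.npy',[0]); t=env.camera_info('top')
for z,p in [(.061,(.645,.0145)),(.061,(.472,.095)),(.062,(.565,.04))]: print(w2px(i,(*p,z)))
W=cv2.resize(w[:280,200:440],(514,600),interpolation=cv2.INTER_CUBIC); c=cv2.resize(T[130:205,305:353],(286,447),interpolation=cv2.INTER_CUBIC); c=np.vstack([c,np.zeros((153,286,3),np.uint8)])
cv2.imwrite('pics/c7.png',cv2.convertScaleAbs(np.hstack([W,c]),alpha=1.6,beta=5))
```

```text
15.45 [0.47484123 0.05531071 0.3421421 ] 0.038191791416275316
[318.98613982 -10.45103792]
[279.88234693 183.4558137 ]
[310.84058519  83.39364633]
```

View pics/c7.png

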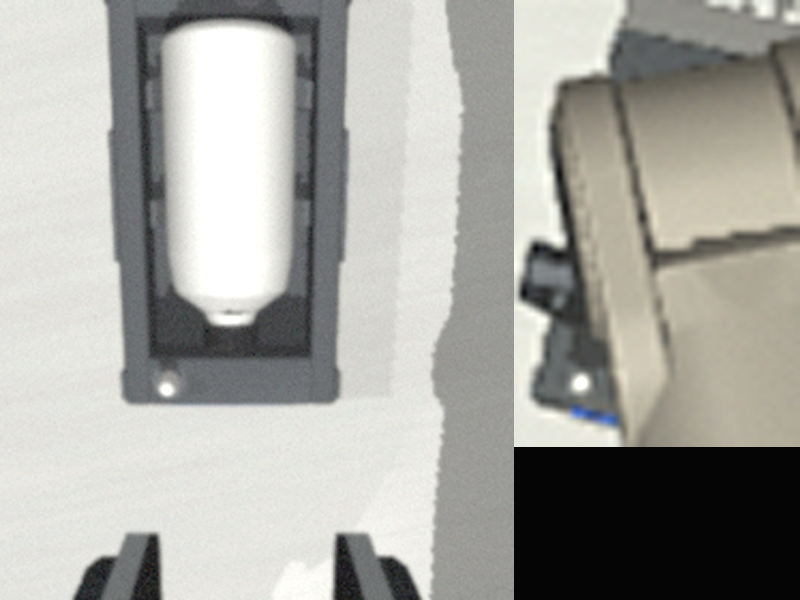

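The flask lies centred in the saddles with its foot by the far wall. The cap-end dowel is at about (278,179) in the full frame. Next I'll take a settled view of both dowels.

Emit:
arm_command(
  targets=[
    [[85,20,-8,0,0],[85,40,-15,0,0],[85,40,-15,0,0],[85,40,-15,0,0]],
  ],
)

```text
time: 16.0
ee_pos: [0.5139, 0.0407, 0.3403]
tool_rot: [0.0, 0.994, -0.108, -0.002]
ft_force: [0.0, 0.1, -0.5]
grip_width: 0.0849
finger_force: 0.0
```

```bash
cat >> h.py <<'E'
def blob(im,P,i,r=14,th=None):
    u,v=w2px(i,P).round().astype(int); x0=max(0,u-r);y0=max(0,v-r); c=im[y0:v+r+1,x0:u+r+1].max(2)
    th=th or 120; n,l,s,ce=cv2.connectedComponentsWithStats((c>th).astype(np.uint8)); return [(s[k][4],ce[k]+[x0,y0],s[k][:4]+[x0,y0,0,0]) for k in range(1,n) if s[k][4]>8]
E
python3 - <<'E'
from h import *
i,w=snap('wrist','w8.png'); o=env.get_obs(); print(o['time'],o['ee_pos'],abs(o['qvel']).max())
i=env.camera_info('wrist')
for P in [(.645,.0145,.061),(.474,.095,.061)]:
    print(w2px(i,P)); [print('  ',b) for b in blob(w,P,i)]
E
```

```text
16.05 [0.51388131 0.04083834 0.34083143] 0.013128614660643965
[312.81596845  35.67809981]
   (np.int32(58), array([309.46551724,  33.22413793]), array([306,  29,   8,  10]))
[275.09476557 216.96276229]
   (np.int32(29), array([272.5862069 , 216.27586207]), array([270, 214,   6,   6]))
   (np.int32(283), array([274.79151943, 226.61130742]), array([261, 222,  29,  10]))
```

Run:
```python
from h import *
i=env.camera_info('wrist')
for v in (31,32,33): print(lower(px2w(i,309.5,v,.061),px2w(i,272.6,216.6,.061)))
```

```text
(array([0.560039  , 0.04640449]), np.float64(-0.21163406920705538), np.float64(0.19251261844215561))
(array([0.55959997, 0.04650182]), np.float64(-0.2126130895484343), np.float64(0.19165517657895056))
(array([0.55916029, 0.0465993 ]), np.float64(-0.21360218211255425), np.float64(0.19079680159706416))
```

Emit:
arm_command(
  targets=[
    [[85,0,-60,0,0.05],[85,-5,-120,0,0.1],[85,-10,-180,0,0.1],[85,-15,-240,0,0.1],[85,-20,-295,0,0.1],[85,-20,-312,0,0.1],[85,-20,-312,0,0.1],[85,-20,-312,0,0.1]],
  ],
)

```text
time: 17.05
ee_pos: [0.4956, -0.2687, 0.342]
tool_rot: [-0.001, 0.998, -0.056, 0.0]
ft_force: [0.2, 0.4, 0.2]
grip_width: 0.0853
finger_force: 0.0
```

Run:
```python
from h import *
i,w=snap('wrist','w9.png'); o=env.get_obs(); print(o['time'],o['ee_pos'],abs(o['qvel']).max(),R.from_quat(o['tool_rot'],scalar_first=True).as_matrix()[:2,0])
i=env.camera_info('wrist'); g=cv2.GaussianBlur(w.max(2),(3,3),0)
print(w2px(i,(.53,-.27,.055)),w2px(i,(.53,-.27,.081)))
for r in (60,90,120,150,180): print(r,g[r,230:420:5].tolist())
for th in (60,68,76):
    m=(g[:250]<th).astype(np.uint8); n,l,s,c=cv2.connectedComponentsWithStats(m)
    u,v=w2px(i,(.50,-.26,.055)).round().astype(int); k=l[v,u]; print(th,u,v,k,s[k])
    if k: 
        q=cv2.boxPoints(cv2.minAreaRect(cv2.findContours((l==k).astype(np.uint8),0,1)[0][0])); P=np.array([px2w(i,*a,.055) for a in q]); print(q.tolist(),P.mean(0),[(np.linalg.norm(P[k]-P[k-1]),np.arctan2(*(P[k]-P[k-1])[1::-1])) for k in range(2)])
```

```text
17.1 [ 0.49562677 -0.26859755  0.34205389] 0.005930525130055569 [ 0.99380524 -0.11113522]
[313.27703051 140.11978492] [313.09580133 143.24833021]
60 [95, 95, 95, 96, 96, 95, 96, 47, 50, 49, 66, 69, 70, 71, 71, 69, 69, 70, 71, 69, 70, 70, 70, 70, 70, 71, 70, 69, 69, 129, 131, 132, 133, 132, 132, 137, 141, 140]
90 [95, 95, 96, 95, 96, 95, 95, 55, 50, 70, 69, 70, 70, 71, 71, 69, 66, 49, 49, 50, 62, 71, 71, 71, 70, 70, 70, 70, 69, 132, 131, 131, 131, 132, 132, 140, 139, 140]
120 [93, 94, 94, 94, 95, 95, 94, 64, 70, 78, 80, 79, 79, 78, 79, 79, 70, 78, 80, 75, 67, 73, 74, 75, 79, 80, 78, 70, 63, 130, 133, 132, 133, 133, 133, 141, 141, 142]
150 [93, 94, 94, 93, 94, 94, 116, 89, 69, 77, 80, 79, 80, 80, 79, 79, 70, 79, 77, 74, 70, 73, 74, 74, 78, 78, 77, 69, 71, 132, 133, 131, 132, 131, 140, 142, 141, 141]
180 [92, 91, 92, 93, 92, 95, 138, 140, 69, 73, 71, 72, 72, 72, 71, 71, 72, 72, 71, 71, 71, 71, 70, 70, 69, 71, 70, 69, 128, 131, 132, 133, 133, 135, 142, 143, 143, 142]
60 307 169 0 [     0      0    640    250 151287]
68 307 169 0 [     0      0    640    250 145963]
76 307 169 1 [  259    28   117   199 15257]
[[259.0, 28.0], [375.0, 28.0], [375.0, 226.0], [259.0, 226.0]] [ 0.53511103 -0.27451965  0.055     ] [(np.float64(0.20640700966322006), np.float64(-0.1572438533619435)), (np.float64(0.11289594948324276), np.float64(-1.6810930748405277))]
```

Run:
```python
from h import *
i=env.camera_info('wrist'); w=cv2.imread('pics/w9.png'); g=cv2.GaussianBlur(w.max(2),(3,3),0)
for r in (105,120,135,150,160): print(r,g[r,302:340].tolist())
print('col321',g[75:190:2,321].tolist())
rows=np.arange(45,215,5)
m=g.astype(float); L=[];Rr=[]
for r in rows:
    d=np.diff(m[r-1:r+2].mean(0)); Rr.append(345+np.argmax(d[345:395])+.5)
print(Rr)
cols=np.arange(280,365,8); print('far',[(c,10+np.argmin(np.diff(m[10:60,c]))) for c in cols]); print('near',[(c,195+np.argmax(np.diff(m[195:245,c]))) for c in cols])
f=np.polyfit(rows,Rr,1); a=px2w(i,np.polyval(f,60),60,.055);b=px2w(i,np.polyval(f,200),200,.055); print(f,np.arctan2(a[1]-b[1],a[0]-b[0]),a,b)
```

```text
105 [67, 66, 63, 60, 58, 58, 60, 60, 58, 53, 50, 49, 48, 48, 48, 48, 47, 48, 49, 49, 50, 50, 49, 47, 47, 48, 50, 50, 53, 59, 62, 61, 60, 59, 58, 57, 58, 61]
120 [79, 78, 79, 79, 77, 73, 69, 68, 70, 73, 76, 78, 78, 78, 78, 78, 78, 79, 80, 80, 80, 79, 78, 75, 71, 69, 66, 64, 67, 71, 74, 75, 74, 73, 74, 74, 75, 74]
135 [79, 78, 78, 78, 75, 68, 62, 64, 69, 74, 76, 78, 79, 80, 79, 79, 78, 78, 80, 80, 79, 78, 77, 74, 69, 63, 59, 58, 63, 70, 74, 74, 73, 73, 74, 75, 75, 74]
150 [79, 79, 79, 79, 76, 72, 68, 68, 70, 73, 76, 79, 80, 79, 78, 79, 78, 77, 77, 78, 77, 77, 76, 74, 70, 66, 64, 66, 70, 73, 73, 72, 72, 73, 73, 74, 74, 74]
160 [79, 78, 78, 79, 77, 73, 70, 70, 72, 75, 77, 79, 80, 80, 79, 79, 79, 79, 79, 78, 78, 77, 75, 73, 70, 66, 64, 66, 70, 74, 75, 74, 73, 74, 75, 75, 74, 74]
col321 [70, 70, 69, 70, 69, 69, 62, 49, 49, 48, 48, 47, 49, 48, 47, 49, 52, 49, 54, 68, 78, 79, 79, 80, 80, 79, 80, 79, 80, 79, 80, 79, 79, 77, 79, 80, 79, 78, 78, 77, 78, 78, 79, 78, 78, 73, 67, 70, 72, 70, 72, 71, 71, 71, 70, 71, 71, 71]
[np.float64(376.5), np.float64(373.5), np.float64(373.5), np.float64(373.5)
[... 706 characters left out ...]
nt64(312), np.int64(28)), (np.int64(320), np.int64(28)), (np.int64(328), np.int64(28)), (np.int64(336), np.int64(27)), (np.int64(344), np.int64(27)), (np.int64(352), np.int64(28)), (np.int64(360), np.int64(28))]
near [(np.int64(280), np.int64(228)), (np.int64(288), np.int64(228)), (np.int64(296), np.int64(228)), (np.int64(304), np.int64(228)), (np.int64(312), np.int64(228)), (np.int64(320), np.int64(228)), (np.int64(328), np.int64(228)), (np.int64(336), np.int64(227)), (np.int64(344), np.int64(228)), (np.int64(352), np.int64(228)), (np.int64(360), np.int64(228))]
[-4.43391902e-02  3.76770894e+02] -0.10812425418933502 [ 0.60225013 -0.33904469  0.055     ] [ 0.45740198 -0.32332177  0.055     ]
```

Run:
```python
from h import *
i=env.camera_info('wrist')
A=px2w(i,320,28.5,.055);B=px2w(i,318,228.5,.055); print(A,B,np.linalg.norm(A-B),(A+B)/2)
for v in (28.3,228.4):
    a=px2w(i,280,v,.055);b=px2w(i,360,v,.055); print('yaw',np.arctan2(-(a-b)[0],(a-b)[1]))
P=[px2w(i,u,v,.081) for u,v in [(308.5,135),(328.7,135),(320,112.5),(318,165.5)]]; print(P, P[0]-P[1])
e=px2w(i,np.polyval([-.04434,376.77],138),138,.055); print('right edge +58', e+.058*np.array([np.sin(.111),np.cos(.111),0]))
```

```text
[ 0.63662105 -0.28852334  0.055     ] [ 0.42950437 -0.26418674  0.055     ] 0.20854157404065743 [ 0.53306271 -0.27635504  0.055     ]
yaw -0.10996543177340731
yaw -0.10949331789599487
[array([ 0.53847574, -0.26642629,  0.081     ]), array([ 0.53630994, -0.28607095,  0.081     ]), array([ 0.558495  , -0.27987114,  0.081     ]), array([ 0.50737341, -0.2724158 ,  0.081     ])] [0.0021658  0.01964466 0.        ]
right edge +58 [ 0.53204123 -0.27298857  0.055     ]
```

Emit:
arm_command(
  targets=[
    [[85,20,-4,-50,0],[85,37,-7,-100,0],[85,37,-7,-150,0],[85,37,-7,-185,0],[85,37,-7,-200,0],[85,37,-7,-210,0],[85,37,-7,-210,0]],
  ],
  newtons=60,
)

```text
time: 17.98
ee_pos: [0.5323, -0.2784, 0.1326]
tool_rot: [0.0, 0.998, -0.058, 0.001]
ft_force: [0.6, -0.4, 0.1]
grip_width: 0.0852
finger_force: 0.0
```

Emit:
arm_command(
  targets=[
    [[15,0,0,0,0],[15,0,0,0,0],[15,0,0,0,0],[15,0,0,0,0],[15,0,0,0,0]],
  ],
  newtons=60,
)

```text
time: 18.6
ee_pos: [0.5324, -0.2782, 0.1327]
tool_rot: [-0.0, 0.998, -0.058, 0.001]
ft_force: [-0.5, 2.2, 4.4]
grip_width: 0.0205
finger_force: 61.9
```

Emit:
arm_command(
  targets=[
    [[15,0,0,30,0],[15,0,0,80,0],[15,2,50,100,0],[15,7,110,100,-0.03],[15,13,170,100,-0.06],[15,19,230,100,-0.09],[15,24,285,100,-0.097],[15,26,325,100,-0.097]],
  ],
)

```text
time: 19.6
ee_pos: [0.5567, 0.0494, 0.2305]
tool_rot: [-0.0, 0.994, -0.105, -0.001]
ft_force: [0.7, -0.1, -3.6]
grip_width: 0.0207
finger_force: 60.9
```

Emit:
arm_command(
  targets=[
    [[15,0,0,0,0],[15,0,0,-15,0],[15,0,0,-30,0],[15,0,0,-30,0],[15,0,0,-30,0]],
  ],
)

```text
time: 20.23
ee_pos: [0.5578, 0.0455, 0.2016]
tool_rot: [0.0, 0.994, -0.107, -0.0]
ft_force: [-0.5, -0.3, -3.6]
grip_width: 0.0204
finger_force: 60.8
```

Run:
```python
from h import *
o=env.get_obs(); r=R.from_quat(o['tool_rot'],scalar_first=True).as_matrix(); print(o['time'],o['ee_pos'],np.arctan2(r[1,0],r[0,0]),r[2],o['ft_force'],o['grip_width'])
i,w=snap('wrist','w10.png'); t,T=snap('top','t10.png'); snap('scene','s10.png')
i=env.camera_info('wrist')
for P in [(.645,.0145,.061),(.474,.095,.061)]: print('w',w2px(i,P),'t',w2px(t,P)); [print('  ',b) for b in blob(T,P,t,r=6)]
c=np.array([.5592,.0465]); yaw=-.2127;Rm=R.from_euler('z',yaw).as_matrix()[:2,:2]
g=w.max(2).astype(int)
for s in [(-.106,.058),(.106,.058),(.106,-.058),(-.106,-.058)]: print(w2px(i,np.r_[c+Rm@s,.044]))
```

```text
20.225 [0.5577556  0.04554711 0.20162932] -0.21453729796260662 [-3.32094382e-04  2.22323026e-04 -9.99999920e-01] [-0.51039395 -0.2936876  -3.58472442] 0.020395015359729547
w [336.6696043   72.41461084] t [341.95010663 141.48549829]
w [275.75080402 332.2613528 ] t [316.41412897 193.39097926]
[243.82775258 330.95162575]
[222.96851308  49.11071197]
[406.2169927   49.17297554]
[385.31187072 331.0649688 ]
```

Emit:
arm_command(
  targets=[
    [[15,1,1,-4,0],[15,1,1,-7,0],[15,1,1,-9,0],[15,1,1,-11,0],[15,1,1,-11,0]],
  ],
)

```text
time: 21.0
ee_pos: [0.5585, 0.0473, 0.1907]
tool_rot: [0.0, 0.994, -0.106, -0.0]
ft_force: [0.5, -0.8, -3.6]
grip_width: 0.0208
finger_force: 60.9
```

Emit:
arm_command(
  targets=[
    [[15,0,0,-2,0],[15,0,0,-4,0],[15,0,0,-6,0],[15,0,0,-6,0]],
  ],
)

```text
time: 21.5
ee_pos: [0.5587, 0.0471, 0.1847]
tool_rot: [0.0, 0.994, -0.106, -0.0]
ft_force: [-0.2, -1.5, -4.0]
grip_width: 0.0206
finger_force: 60.9
```

Emit:
arm_command(
  targets=[
    [[15,0,0,-1.5,0],[15,0,0,-3,0],[15,0,0,-4.5,0],[15,0,0,-6,0],[15,0,0,-6,0]],
  ],
)

```text
time: 22.12
ee_pos: [0.5589, 0.0472, 0.1796]
tool_rot: [0.0, 0.994, -0.106, 0.0]
ft_force: [-2.0, -1.4, 2.2]
grip_width: 0.021
finger_force: 61.8
```

Emit:
arm_command(
  targets=[
    [[15,0,0,-2,0],[15,0,0,-4,0],[15,0,0,-6,0],[15,0,0,-6,0]],
  ],
)

```text
time: 22.62
ee_pos: [0.5589, 0.047, 0.1766]
tool_rot: [0.0, 0.994, -0.107, 0.001]
ft_force: [-7.7, -3.3, 19.7]
grip_width: 0.0211
finger_force: 64.0
```

Emit:
arm_command(
  targets=[
    [[15,-1,-0.5,0.5,0],[15,-2,-0.5,1,0],[15,-2,-0.5,1,0],[15,-2,-0.5,1,0]],
  ],
)

```text
time: 23.12
ee_pos: [0.5586, 0.047, 0.1767]
tool_rot: [-0.0, 0.994, -0.107, 0.003]
ft_force: [-1.4, -0.9, 11.2]
grip_width: 0.0205
finger_force: 62.8
```

Emit:
arm_command(
  targets=[
    [[15,0,0,-1,0],[15,0,0,-1.5,0],[15,0,0,-1.5,0],[15,0,0,-1.5,0]],
  ],
)

```text
time: 23.62
ee_pos: [0.5586, 0.0469, 0.1766]
tool_rot: [-0.0, 0.994, -0.107, 0.003]
ft_force: [-4.2, -1.9, 18.2]
grip_width: 0.0204
finger_force: 64.0
```

Run:
```python
from h import *
t,T=snap('top','t11.png'); o=env.get_obs(); print(o['time'],o['ee_pos'],o['ft_force'],o['ft_torque'])
A=cv2.imread('pics/top0.png')
for n,(x0,y0,x1,y1) in dict(tape=(165,205,212,245),v1=(440,240,460,262),v2=(398,118,414,132)).items(): print(n,cv2.absdiff(A,T)[y0:y1,x0:x1].max(2).mean())
```

```text
23.675 [0.55854378 0.04688078 0.17661842] [-4.3038611  -2.70154646 17.96268971] [-0.35539149  1.14982732 -0.06770027]
tape 1.6122340425531916
v1 5.756818181818182
v2 10.339285714285714
```

```bash
python3 -c "
from plant import env
print(env.sign_off())"
```

```text
the job is handed in; nothing more can be done
None
```

The job is handed in with the flask lying in its saddles, cap toward the blue end, and the cover down on both dowels; the arm is pressing it shut with about 18 N, the cover no longer moved when I pushed harder, and no verdict was returned.

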